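# Clamp a wooden block with a torque-limited lever

### The job

Put the small wooden block into the open bench clamp, flat on its bed and in the middle of the jaws, its longer side running from jaw to jaw, and let it go. Then take the upright grip of the clamp's lever and turn the lever clockwise, seen from above, until its torque limiter clicks over (the resistance builds up, then suddenly gives way); stop there without forcing it on to the stop behind the click, and let go, so that the block stays firmly held but not crushed. Leave everything else where it is.

Things in the scene. Friction and masses are not known exactly. Their poses are not given: they have to be found in the camera images.
- block: Small brown wooden block, 56 x 72 x 33 mm (its x, y, z), 0.11 to 0.23 kg, loose. Origin: centre of its underside. Lies flat at the start at some yaw.
- clamp: Bench clamp fixed to the worktop, place and yaw vary: dark steel base 80 (x) x 180 (y) mm, its top, the bed, 15 mm up; two grey jaws with aluminium faces 50 mm wide rise 26 mm above the bed, fixed jaw at -y, moving jaw and lever at +y. The gap is open at both ends in x. Origin: on the worktop, 55 mm in +y from the fixed jaw's face. Turning the lever clockwise closes the jaw 7 mm per rad; a brake keeps it there.
- fixed_jaw: Fixed jaw. Origin: on its face, middle of its width, at bed height (15 mm above the worktop). Its y axis points across the gap to the moving jaw, z up, x along the face. The moving jaw's face starts 78 to 85.5 mm away in y (varies, not measured), so the block goes in with its centre about 39 mm from this origin in y and 0 in x and z; closing pushes it against this jaw and squares it.
- lever_pivot (a point): Point on the vertical axis of the lever, fixed in the clamp 135 mm from the fixed jaw's face along +y, 78 mm above the worktop (mid-height of the grip). The steel hub below it is 33 mm wide with an orange band, top at 64 mm. The lever turns 1.0 to 2.3 rad before the click; how far depends on the moving jaw's place and must be felt.
- lever_grip: Black upright round grip, 20 mm diameter, 61 to 95 mm above the worktop; origin in its middle (78 mm). It swivels on the lever, so the hand need not turn; it moves on a circle of 80 mm radius round lever_pivot. It starts 195 degrees counter-clockwise (from above) of the jaw's x axis and goes clockwise, round the side away from the jaws. The lever's bar lies below it, top at 60 mm.
- limiter (a point): The torque limiter in the lever's hub, 57 mm above the worktop. Drag felt at the grip, along its circle, give or take 1 N: about 5 N while the jaw runs free, 7 to 8 N with the block gripped; then it clicks over: within the next 0.25 rad it falls below 2.5 N, the jaw standing still. Behind that is a hard stop: turning on drives the jaw again and overtightens. Let go, the lever may spring back; the jaw stays.
- ring_box: loose bystander; leave it alone. Dark red ring box, 60 x 52 x 42 mm; origin centre of its underside.
- dish: loose bystander; leave it alone. Small steel dish, 86 mm across, 16 mm high; origin centre of its underside.
- weight: loose bystander; leave it alone. Small brass weight with a knob, 24 mm across, 27 mm high; origin centre of its underside.
- scriber: loose bystander; leave it alone. Dark steel scriber, 135 mm long, 8 mm thick, lying; origin near its middle, underside.
- mouse: loose bystander; leave it alone. Black computer mouse, 101 x 61 x 34 mm; origin centre of its underside.
Not all that is in view belongs to the job. Of the things shaped like the block, the brown one is meant.

How it is judged:
By the outcome, as a careful person would: the job done as asked, in the order asked, and still so for the second after the job is handed in, with the robot touching nothing.
It also fails if it takes over 72 s, if anything falls off the work surface, if the arm or the gripper's body presses on something with over 40 N, if the wrist force passes 120 N, or if a joint passes its speed limit or range.

### The arm

A 7-joint arm with a two-finger parallel gripper is mounted at the origin on the work surface; the furniture and walls round the work are solid. World frame = base frame: x ahead of the robot, y to its left, z up, the work surface at z = 0. Lengths are in mm, angles in degrees, forces in N, time in s.
With the tool pointing down it reaches from about 425 to 925 mm from the base axis. Payload 6.8 kg.
Tool frame: the origin (TCP) lies between the finger pads; the fingertips stand 25 mm ahead of it and the grasp point (between the pads) lies 6 mm ahead of it; z points along the fingers, y is the direction in which the jaws open and shut (so a half turn about z gives the same grasp; the last joint's range is limited). The gripper opens to 85 mm and grips with 20 to 120 N. Pads are 22 mm wide; open, the fingers measure 114 mm over their backs; the gripper's body (76 mm by 85 mm) begins 54 mm behind the grasp point. The pads swing forward as they close: fully open they stand 13 mm farther back than shut.
Start: joints at [-72.599, 27.33, 1.283, 89.118, -0.659, 63.558, -4.761], TCP at [270.173, 618.59, 233.208] pointing down, gripper open.
Joint ranges: [-169.35, 169.35], [-19.33, 120.38], [-80.79, 83.38], [13.8, 139.57], [-78.32, 258.32], [9.67, 109.79], [-169.56, 169.56]. Speed limits (degrees/s): [136.94, 136.94, 180, 180, 180, 180, 180].

### API

Orientations are given as [roll, pitch, yaw] about the fixed x, y, z axes, in that order (R = Rz(yaw) Ry(pitch) Rx(roll)).
In Python, from bench import r, cams, job gives the robot as it stands. The module is installed in compiled form; this text tells all that it offers.
- The arm moves only by the shell command python3 -m pendant 'ROWS'. ROWS is a JSON object of lists of equal length, an entry for each row: "jaw": the closure, from 0 (fully open) to 1 (shut); "offset": the shift along the world's x, y, z in mm, a list of three; "spin": the turn about the world's z in rad. A call has exactly 5 rows; each row shifts and turns the commanded pose from where the row before left it; what a row does not reach is not made up. A row lasts 1/8 s, in which the tool goes at most 62.5 mm and 10.7 degrees, less where a joint would pass 70% of its speed; a pose out of reach is approached as far as the arm can. A call with a gripper value outside its range is refused whole. The fingers move at their own pace and stop on an object; the grip force is fixed at half the most. Time passes only in rows, so rows that do not move let the fingers close, or fill a call up. It gives the time, the measured TCP pose, the force and the opening at its end, in the units of the state.
- r.get_state(): the state, without advancing time (a new reading comes with each control period).
- cams.snapshot(name): name is "scene" or "top"; returns a dict with "img" (384x512x3 uint8, red, green, blue), "mtx" (3x3 intrinsics, pixels), "R" (3x3) and "t" (3): a world point X has camera coordinates R X + t. Camera axes: x right, y down, z forward; pixel columns grow to the right and rows downward; lengths in mm; the calibration is good to about 2 mm. A picture is of the moment at which its call begins. There is no depth.
- job.hand_in(): hands the job in, once; it reports no verdict.
The state is a dict: "clock": time; "joint_positions": joint angles; "joint_vel": joint speeds; "tau": joint torques, N m; "ee_pos": TCP position; "orientation": TCP orientation; "contact_force": force on the tool from outside, world axes, zero at the start; "ft_torque": the same for the moment, N m; "gripper_width": opening from 0.0 (shut) to 1.0 (fully open).
Only numpy, scipy, OpenCV 4.12 (cv2) and the standard library are available. Lean on these libraries where they do the work, as an engineer would, in place of code of your own. Each camera call takes 0.05 s, during which the arm holds its last target. There are 200 camera calls.

## Working session

There is one attempt and no reset: what is moved stays moved. The work goes in short steps, Python scripts to look and compute and a shell command to move; the robot and the scene stay as the last step left them, time stands still between calls to the robot, and variables do not carry over. Pictures are saved under pics/ and viewed, about 8 in all and at most 12, crops included, and the job is handed in when it is done.

```bash
mkdir -p pics; cat > h.py <<'E'
import numpy as np, cv2
from bench import r, cams, job
def snap(n,f=None):
    s=cams.snapshot(n)
    if f: cv2.imwrite('pics/'+f,cv2.cvtColor(s['img'],cv2.COLOR_RGB2BGR))
    return s
def ray(s,px,z):
    R,t,K=map(np.array,(s['R'],s['t'],s['mtx']))
    t=t.reshape(3); c=-R.T@t
    d=R.T@np.linalg.inv(K)@np.array([px[0],px[1],1.])
    return c+d*(z-c[2])/d[2]
def proj(s,X):
    R,t,K=map(np.array,(s['R'],s['t'],s['mtx']))
    p=K@(R@np.array(X,float)+t.reshape(3)); return p[:2]/p[2]
E
python3 - <<'E'
from h import *
a=snap('scene');b=snap('top')
cv2.imwrite('pics/top0.png',cv2.resize(b['img'][:,:,::-1],(800,600),interpolation=cv2.INTER_CUBIC))
cv2.imwrite('pics/sc0.png',cv2.resize(a['img'][:,:,::-1],(800,600),interpolation=cv2.INTER_CUBIC))
for s in(a,b): print(-np.array(s['R']).T@np.array(s['t']).reshape(3),np.array(s['R'])[2],s['mtx'][0][0])
print(r.get_state())
E
```

```text
[-505.93671633  695.84604378  548.69260768] [ 0.80912486 -0.41794927 -0.41308035] 429.8562297754745
[ 280.88182298  265.18962393 1054.97257574] [ 0.0923584   0.00273396 -0.99572207] 367.5392428759657
{'clock': 0.1, 'joint_positions': array([-72.59772443,  27.37027553,   1.28074511,  89.1703573 ,
        -0.65899427,  63.55832417,  -4.76032966]), 'joint_vel': array([ 0.02446813,  0.01625895,  0.03390815, -0.22396111, -0.02822906,
        0.00718946, -0.03724552]), 'tau': array([ 4.25427381e-03, -5.97761393e+01,  1.61349278e+00, -2.81954706e+01,
        1.27645856e-02,  4.97143992e-03, -1.17365138e-05]), 'ee_pos': array([270.0007082 , 618.0884347 , 232.34918405]), 'orientation': array([-1.79908646e+02,  6.79150059e-03,  1.56405595e+02]), 'contact_force': array([ 0.33998182,  0.41317024, -0.50820896]), 'ft_torque': array([-0.02541334, -0.01313958, -0.03069495]), 'gripper_width': 0.997153742282115}
```

View pics/top0.png

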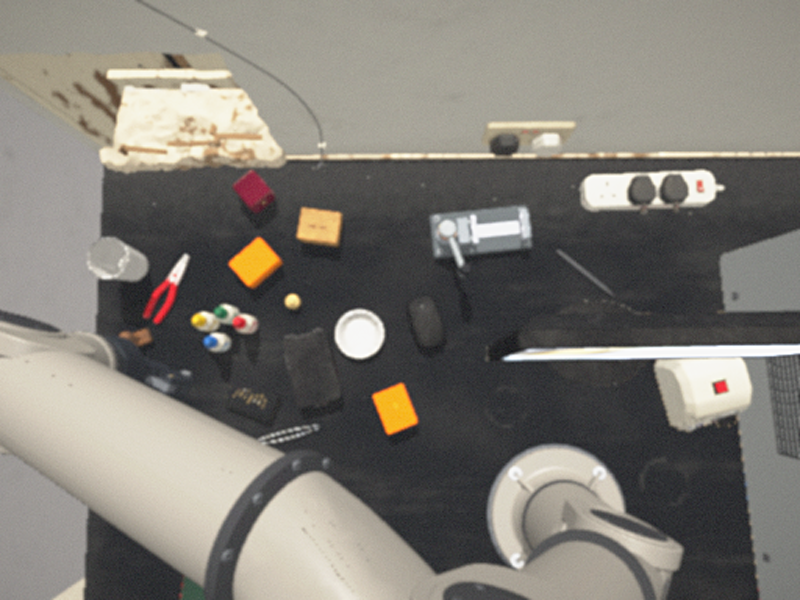

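View pics/sc0.png

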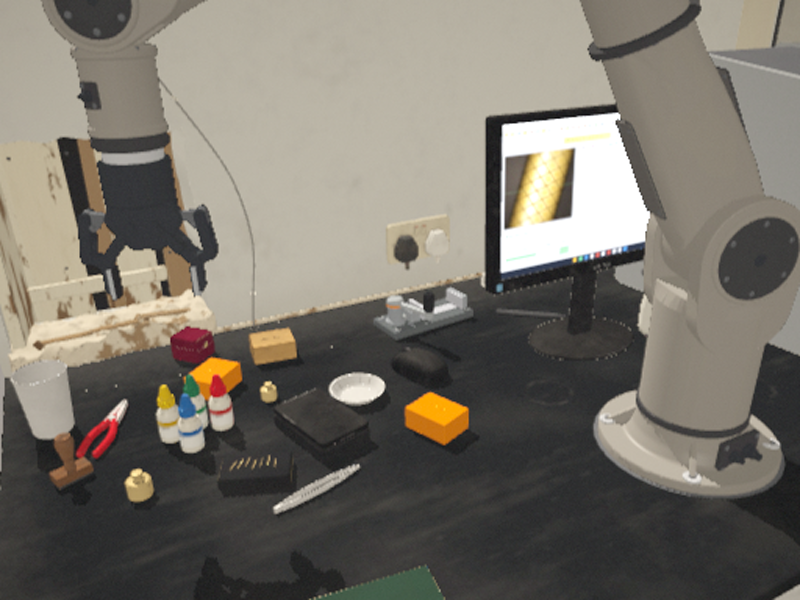

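The top view shows these candidates for the block (800 px scale): the brown block at (320,227), orange look-alikes at (255,262) and (395,408), and the stamp at (135,338). I choose the brown one. The clamp is at (480,232), with its hub at (447,228) on the left and the lever pointing down.

```bash
python3 - <<'E'
from h import *
b=snap('top');a=snap('scene')
im=b['img']
c1=cv2.resize(im[120:210,180:350,::-1],None,fx=4.6,fy=4.6,interpolation=cv2.INTER_CUBIC)
cv2.imwrite('pics/c1.png',c1)
c2=cv2.resize(a['img'][170:250,150:320,::-1],None,fx=4.6,fy=4.6,interpolation=cv2.INTER_CUBIC)
cv2.imwrite('pics/c2.png',c2)
hsv=cv2.cvtColor(im,cv2.COLOR_RGB2HSV)
print(hsv[145,205],hsv[168,163])
m=cv2.inRange(hsv,(8,60,80),(25,185,255)); m[:, :185]=0;m[:,225:]=0;m[:128]=0;m[162:]=0
cs,_=cv2.findContours(m,0,2);c=max(cs,key=cv2.contourArea)
print(cv2.contourArea(c),cv2.minAreaRect(c),cv2.boundingRect(c))
p=cv2.boxPoints(cv2.minAreaRect(c))
for q in p: print(q,ray(b,q,33))
print(np.array(b['t']).shape)
for n,q in dict(hub=(286,146)).items(): print(n,ray(b,q,64))
E
```

```text
[ 16 128 214] [ 21 213 247]
603.0 ((203.99000549316406, 144.56997680664062), (28.708538055419922, 23.193105697631836), 8.130102157592773) (189, 132, 31, 26)
[188.14    154.01997] [488.9421721  466.56689822  33.        ]
[191.42    131.05998] [555.01388352 458.05671627  33.        ]
[219.84001 135.11998] [542.75071414 377.29510846  33.        ]
[216.56001 158.07997] [476.83555448 386.26421859  33.        ]
(3,)
hub [503.26431111 192.42343756  64.        ]
```

View pics/c1.png

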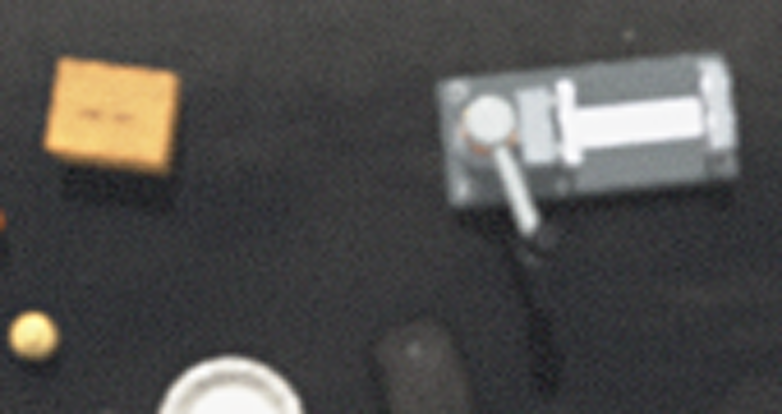

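View pics/c2.png

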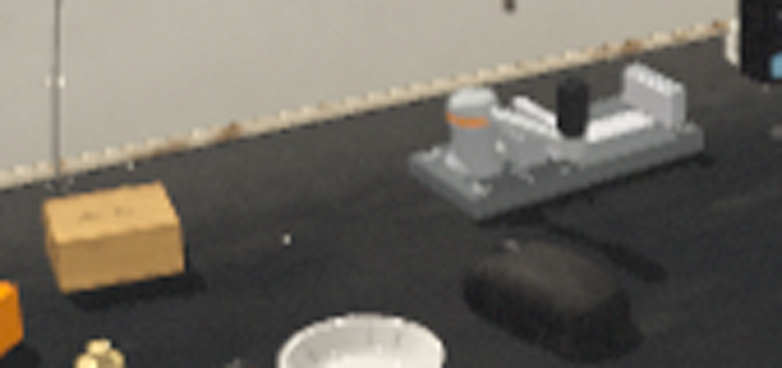

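Block close-up: the brown wood top spans crop (45..180, 58..172), so the choice is confirmed. The clamp's fixed jaw is on the right at (703,100), the moving jaw face at (577,120), the hub top at (489,121) and the grip near (540,240). The monitor needs checking as an obstacle.

```bash
python3 - <<'E'
from h import *
b=snap('top');a=snap('scene')
f=lambda x,y:(x/4.6+180-.4,y/4.6+120-.4)
P={}
for n,q,z in [('TL',(438,82),15),('TR',(725,55),15),('BR',(738,178),15),('BL',(452,207),15),('hub',(489,121),64),('fjt',(700,65),41),('fjb',(708,150),41),('mjt',(570,82),41),('mjb',(578,162),41),('grip',(545,236),95)]:
    P[n]=ray(b,f(*q),z); print(n,P[n].round(1))
d=lambda i,j:np.degrees(np.arctan2(*(P[j]-P[i])[[1,0]]))
print('y axis ang',d('TR','TL'),d('BR','BL'),'x',d('BL','TL'),d('BR','TR'),d('fjb','fjt'),d('mjb','mjt'), [np.linalg.norm(P[i]-P[j]) for i,j in(('TL','TR'),('BL','BR'),('TL','BL'),('TR','BR'))])
# block top by scene view + edges: top face corners
for q in [(60,58),(180,72),(167,160),(45,148)]: print('blk',ray(b,f(*q),33).round(1))
g=lambda x,y:(x/4.6+150-.4,y/4.6+170-.4)
for n,q,z in [('hubS',(473,97),64),('gripS',(573,84),95)]: print(n,ray(a,g(*q),z).round(1))
for q in [(43,205),(130,185),(180,212),(55,240)]: print('blkS',ray(a,g(*q),33).round(1))
def tri(pa,pb):
    A=[];
    for s,p in((a,pa),(b,pb)):
        M=np.array(s['mtx'])@np.c_[s['R'],s['t']]; A+= [p[0]*M[2]-M[0],p[1]*M[2]-M[1]]
    X=np.linalg.svd(np.array(A))[2][-1]; return X[:3]/X[3]
k=.64
print('mon low-left',tri((488*k,288*k),(503*k,359*k)),tri((488*k,118*k),(488*k,358*k)))
for z in (150,300,400,500): print(z,ray(b,(488*k,358*k),z),ray(a,(488*k,118*k),z), ray(a,(488*k,288*k),z))
E
```

```text
TL [539.6 220.7  15. ]
TR [555.7  40.6  15. ]
BR [477.5  34.5  15. ]
BL [460.3 212.8  15. ]
hub [503.5 192.7  64. ]
fjt [542.7  61.7  41. ]
fjb [489.9  58.   41. ]
mjt [532.6 141.2  41. ]
mjb [483.  137.2  41. ]
grip [429.3 163.7  95. ]
y axis ang 95.11014781451951 95.50645757144791 x 5.726672891217524 4.4737325368555885 3.9091781423772205 4.647764035927003 [np.float64(180.84383195579773), np.float64(179.11944054858782), np.float64(79.68149976317406), np.float64(78.44278260076464)]
blk [551.7 454.5  33. ]
blk [542.4 380.4  33. ]
blk [487.4 388.2  33. ]
blk [495.4 463.1  33. ]
hubS [504. 196.  64.]
gripS [427.9 167.9  95. ]
blkS [548.6 458.1  33. ]
blkS [549.8 404.6  33. ]
blkS [500.5 390.2  33. ]
blkS [501.  464.5  33. ]
mon low-left [284.46361042 128.71348934 151.43191392] [274.35986654 168.21347762 409.38659737]
150 [276.59789975 136.84246005 150.        ] [1724.69235994 -828.96302516  150.        ] [288.811298   140.57250815 150.        ]
300 [277.30796379 158.11611529 300.        ] [ 885.46345276 -255.28456728  300.        ] [-10.19650865 349.48290363 300.        ]
400 [277.78133982 172.29855212 400.        ] [325.97751464 127.16773798 400.        ] [-209.53504642  488.75650062  400.        ]
500 [278.25471585 186.48098895 500.        ] [-233.50842348  509.62004323  500.        ] [-408.87358419  628.0300976   500.        ]
```

```bash
python3 -m pendant '{"jaw":[0,0,0,0,0],"offset":[[25,-20,0],[25,-20,0],[25,-20,0],[25,-20,0],[25,-20,0]],"spin":[-0.16,-0.16,-0.16,-0.16,-0.16]}'
python3 -m pendant '{"jaw":[0,0,0,0,0],"offset":[[25,-19,-10],[25,-19,-20],[25,-19,-20],[25,-19,-20],[25,-19,-20]],"spin":[-0.16,-0.16,-0.16,0,0]}'
```

```text
clock: 0.92
ee_pos: [395.9, 517.9, 233.2]
orientation: [180.0, -0.0, 110.3]
contact_force: [-0.6, -0.2, -0.4]
gripper_width: 1.002
clock: 1.55
ee_pos: [520.8, 423.2, 142.5]
orientation: [180.0, -0.0, 83.1]
contact_force: [0.9, 0.4, 1.0]
gripper_width: 1.001
```

```bash
python3 -m pendant '{"jaw":[0,0,0,0,0],"offset":[[0,0,-20],[0,0,-20],[0,0,-20],[0,0,-10],[0,0,0]],"spin":[0,0,0,0,0]}'
python3 - <<'E'
from h import *
a=snap('scene')
cv2.imwrite('pics/c3.png',cv2.resize(a['img'][130:250,110:260,::-1],None,fx=5,fy=5,interpolation=cv2.INTER_CUBIC))
E
```

```text
clock: 2.17
ee_pos: [519.4, 423.8, 72.4]
orientation: [-179.9, 0.1, 83.1]
contact_force: [0.4, -0.5, -0.2]
gripper_width: 1.003
```

View pics/c3.png

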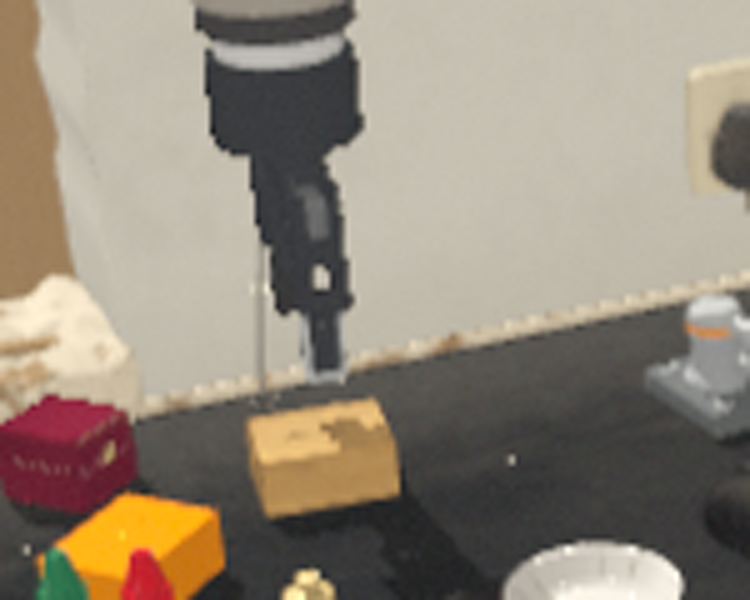

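The finger (325,375) stands over the middle of the block (top centre about (322,430)), clear of the ring box. Next I go down and grip.

```bash
python3 -m pendant '{"jaw":[0,0,0,0,0],"offset":[[0,0,-15],[0,0,-15],[0,0,-14],[0,0,0],[0,0,0]],"spin":[0,0,0,0,0]}'
python3 -m pendant '{"jaw":[0.6,0.6,0.6,0.6,0.6],"offset":[[0,0,0],[0,0,0],[0,0,0],[0,0,0],[0,0,0]],"spin":[0,0,0,0,0]}'
python3 -m pendant '{"jaw":[0.6,0.6,0.6,0.6,0.6],"offset":[[0,0,0],[0,0,0],[0,0,0],[0,0,5],[0,0,15]],"spin":[0,0,0,0,0]}'
```

```text
clock: 2.85
ee_pos: [520.4, 423.6, 29.3]
orientation: [180.0, -0.0, 83.1]
contact_force: [0.0, -0.3, 0.5]
gripper_width: 1.006
clock: 3.48
ee_pos: [520.5, 423.9, 30.8]
orientation: [180.0, -0.1, 83.1]
contact_force: [-1.7, -1.5, 8.8]
gripper_width: 0.595
clock: 4.1
ee_pos: [519.5, 423.3, 49.2]
orientation: [-179.9, 0.1, 83.1]
contact_force: [-0.2, 0.8, 0.8]
gripper_width: 0.406
```

The opening of 0.41 is below the block's 0.66, so the grasp probably failed. I look again.

```bash
python3 - <<'E'
from h import *
a=snap('scene')
cv2.imwrite('pics/c4.png',cv2.resize(a['img'][130:250,110:260,::-1],None,fx=5,fy=5,interpolation=cv2.INTER_CUBIC))
print(r.get_state()['gripper_width'])
E
```

```text
0.40092287974283053
```

View pics/c4.png

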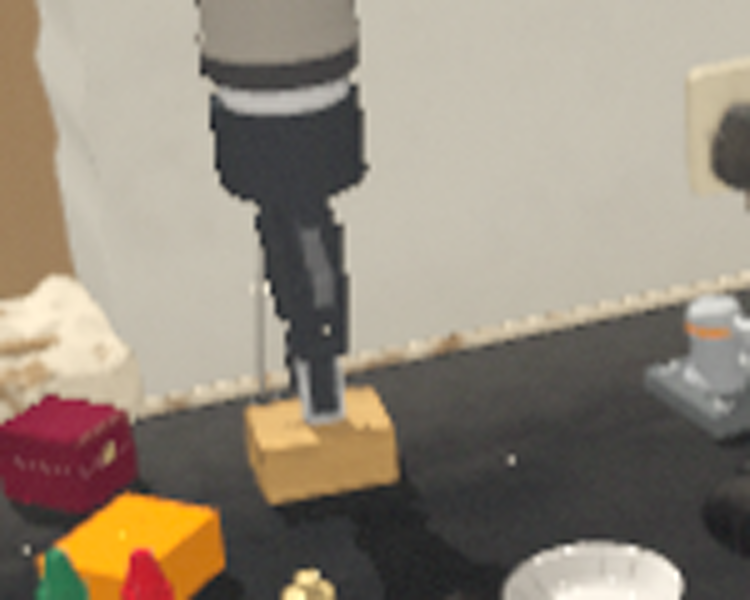

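```bash
python3 - <<'E'
from h import *
a=snap('scene')
c=lambda X:((proj(a,X)-[110,130]+.4)*5).round(0)
for x in (490,503): 
  for z in (24,33,43): print(x,z,c((x,423,z)))
for z in (0,33,51): print(z,c((495.4,463.1,z)),c((487.4,388.2,z)),c((551.7,454.5,z)),c((542.4,380.4,z)))
b=snap('top')
cv2.imwrite('pics/c5.png',cv2.resize(b['img'][120:190,160:260,::-1],None,fx=7,fy=7,interpolation=cv2.INTER_CUBIC))
E
```

```text
490 24 [344. 467.]
490 33 [343. 452.]
490 43 [341. 435.]
503 24 [337. 457.]
503 33 [335. 442.]
503 43 [333. 425.]
0 [272. 520.] [412. 494.] [258. 473.] [392. 450.]
33 [265. 465.] [407. 439.] [252. 419.] [388. 397.]
51 [262. 434.] [405. 409.] [248. 389.] [385. 368.]
```

View pics/c5.png

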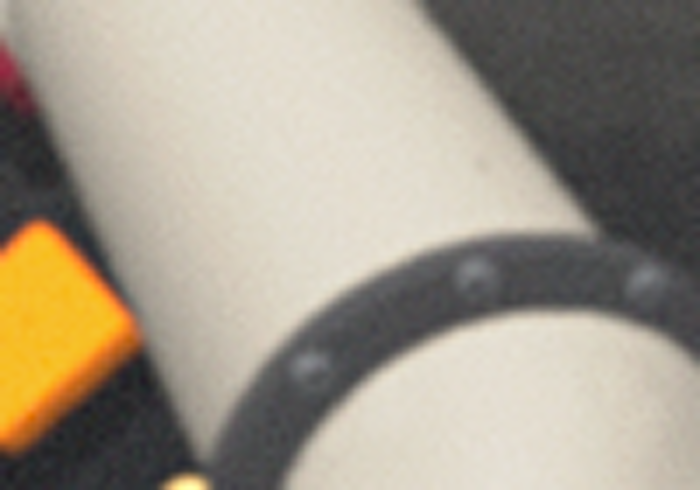

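```bash
python3 - <<'E'
from h import *
a=snap('scene')
for s in(1,-1):
  for z in (207,220,232): print(s,z,proj(a,(270+s*17,618+s*39,z))/.64)
c=lambda X:((proj(a,X)-[110,130]+.4)*5).round(0)
print('c3',c((478,428,60)),c((562,418,60)),c((520,423,60)),c((520,423,126)))
st=r.get_state();print(st['ee_pos'],st['orientation'],st['contact_force'])
cv2.imwrite('pics/c6.png',cv2.resize(a['img'][190:250,150:210,::-1],None,fx=10,fy=10,interpolation=cv2.INTER_CUBIC))
E
```

```text
1 207 [128.48255728 325.32737664]
1 220 [126.47910625 315.40568414]
1 232 [124.60555028 306.12727108]
-1 207 [201.12610285 322.38197068]
-1 220 [199.62384487 312.50370252]
-1 232 [198.21910321 303.26666403]
c3 [336. 417.] [306. 354.] [321. 384.] [309. 270.]
[520.69989584 423.91989967  50.03534978] [ 1.79937354e+02 -6.95463298e-02  8.30601540e+01] [ 0.57840798 -0.22723844 -0.04905623]
```

View pics/c6.png

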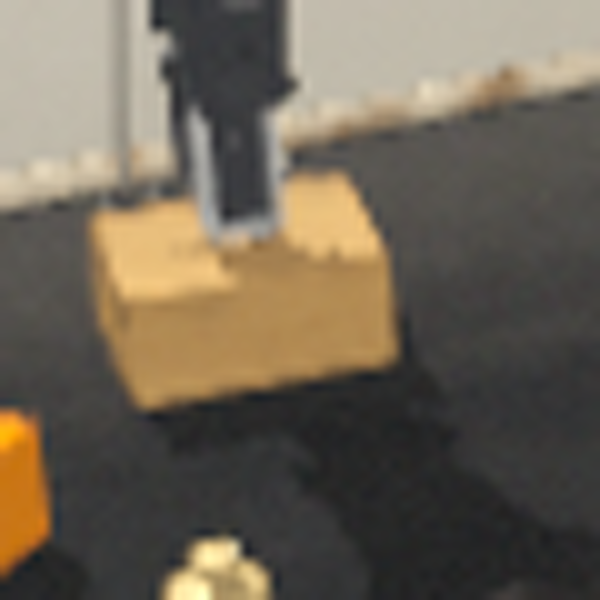

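The fingertip at crop (245,240) lies on top of the block's top face. The tips sit much higher than expected, and the block stands on the table. I open, raise and measure the block again in the scene view.

```bash
python3 -m pendant '{"jaw":[0,0,0,0,0],"offset":[[0,0,20],[0,0,20],[0,0,10],[0,0,0],[0,0,0]],"spin":[0,0,0,0,0]}'
python3 - <<'E'
from h import *
a=snap('scene')
g=lambda x,y:(x/10+150-.45,y/10+190-.45)
for z,qs in ((0,[(145,410),(398,362)]),(33,[(115,300),(390,258),(350,172),(92,212)])):
  for q in qs: print(z,ray(a,g(*q),z).round(1))
hsv=cv2.cvtColor(a['img'],cv2.COLOR_RGB2HSV)
m=cv2.inRange(hsv,(8,60,60),(22,190,255));m[:,:155]=0;m[:,200:]=0;m[:203]=0;m[236:]=0
m=cv2.morphologyEx(m,cv2.MORPH_OPEN,np.ones((3,3)))
cs,_=cv2.findContours(m,0,2);c=max(cs,key=cv2.contourArea)
print(cv2.contourArea(c),cv2.approxPolyDP(cv2.convexHull(c),1.2,True).reshape(-1,2).tolist())
cv2.imwrite('pics/c7.png',cv2.resize(a['img'][180:240,150:210,::-1],None,fx=10,fy=10,interpolation=cv2.INTER_CUBIC))
E
```

```text
clock: 4.92
ee_pos: [519.8, 423.4, 98.8]
orientation: [-180.0, 0.0, 83.1]
contact_force: [0.2, 0.4, -0.4]
gripper_width: 1.003
0 [512.  458.1   0. ]
0 [505.3 389.5   0. ]
33 [514.3 462.1  33. ]
33 [502.7 389.9  33. ]
33 [559.8 381.9  33. ]
33 [569.8 452.7  33. ]
553.5 [[184, 207], [188, 214], [189, 226], [163, 230], [159, 222], [159, 211]]
```

View pics/c7.png

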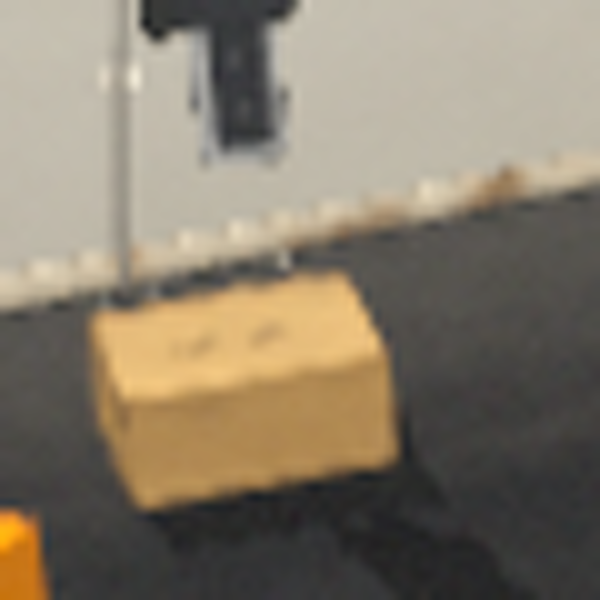

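The block moved to about (534,422), pushed 15 mm in +x, still at nearly the same yaw. The fingertips stand about 20 mm higher than I assumed. I go in again lower, feeling for contact in small steps.

```bash
python3 -m pendant '{"jaw":[0,0,0,0,0],"offset":[[7,-1,-20],[7,0,-20],[0,0,-16],[0,0,-7],[0,0,-7]],"spin":[0,0,0,0,0]}'
python3 -m pendant '{"jaw":[0,0,0,0,0],"offset":[[0,0,-4],[0,0,-4],[0,0,-3],[0,0,0],[0,0,0]],"spin":[0,0,0,0,0]}'
```

```text
clock: 5.6
ee_pos: [534.1, 422.7, 28.6]
orientation: [-180.0, 0.0, 83.1]
contact_force: [-0.3, 1.0, 0.9]
gripper_width: 1.0
clock: 6.22
ee_pos: [534.3, 422.7, 18.4]
orientation: [180.0, -0.0, 83.1]
contact_force: [0.8, 0.5, -0.2]
gripper_width: 1.0
```

```bash
python3 -m pendant '{"jaw":[0,0,0,0,0],"offset":[[0,0,-3],[0,0,-3],[0,0,-2],[0,0,0],[0,0,0]],"spin":[0,0,0,0,0]}'
python3 -m pendant '{"jaw":[0.2,0.2,0.3,0.3,0.3],"offset":[[0,0,0],[0,0,0],[0,0,0],[0,0,0],[0,0,0]],"spin":[0,0,0,0,0]}'
python3 -m pendant '{"jaw":[0.5,0.5,0.5,0.5,0.5],"offset":[[0,0,0],[0,0,0],[0,0,0],[0,0,0],[0,0,0]],"spin":[0,0,0,0,0]}'
```

```text
clock: 6.85
ee_pos: [534.2, 422.6, 10.2]
orientation: [180.0, -0.0, 83.1]
contact_force: [0.6, 0.5, -0.2]
gripper_width: 0.998
clock: 7.48
ee_pos: [534.2, 422.6, 10.2]
orientation: [180.0, -0.0, 83.1]
contact_force: [0.7, 0.8, 0.0]
gripper_width: 0.697
clock: 8.1
ee_pos: [534.5, 422.8, 10.6]
orientation: [180.0, -0.0, 83.1]
contact_force: [-0.1, -0.2, 4.7]
gripper_width: 0.643
```

The grip stopped at 0.643, which is block width. I lift well clear and check.

```bash
python3 -m pendant '{"jaw":[0.5,0.5,0.5,0.5,0.5],"offset":[[0,0,10],[0,0,25],[0,0,30],[0,0,35],[0,0,20]],"spin":[0,0,0,0,0]}'
python3 - <<'E'
from h import *
a=snap('scene')
cv2.imwrite('pics/c8.png',cv2.resize(a['img'][150:250,110:260,::-1],None,fx=5,fy=5,interpolation=cv2.INTER_CUBIC))
E
```

```text
clock: 8.72
ee_pos: [534.4, 422.8, 131.9]
orientation: [179.9, -0.1, 83.1]
contact_force: [0.5, -0.2, -2.6]
gripper_width: 0.647
```

View pics/c8.png

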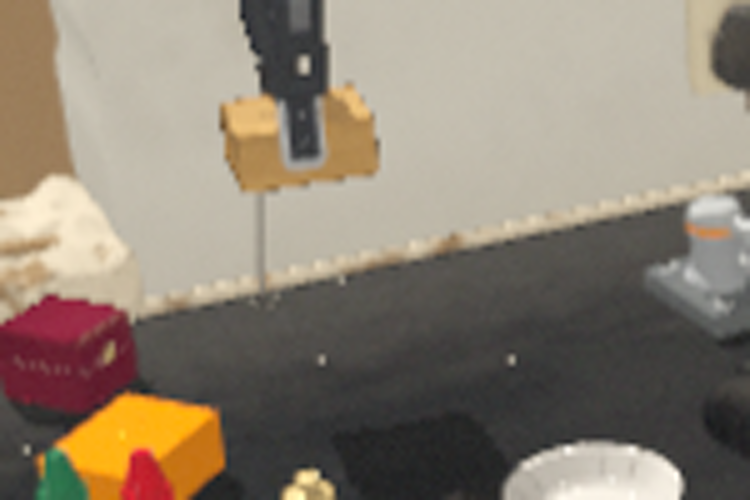

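The block is held level (crop (220..378, 87..190)) and the bystanders are unmoved. I measure its centre in the hand.

```bash
python3 - <<'E'
from h import *
a=snap('scene')
g=lambda x,y:(x/5+110-.4,y/5+150-.4)
L=ray(a,g(243,190),121.4);R=ray(a,g(378,174),121.4);print(L,R,np.linalg.norm(L-R))
T=[ray(a,g(*q),154.4) for q in((238,138),(374,118),(222,103),(353,88))]
print(np.round(T,1), np.mean(T,0))
e=np.array([np.cos(np.radians(-7)),np.sin(np.radians(-7)),0]);print('centre',(L+R)/2+28*e)
f=ray(a,g(305,165),131);print('pad tip',f, proj(a,(534-36,427,125))*5-[550,750])
E
```

```text
[520.83323992 458.09221699 121.4       ] [507.40667943 390.0767787  121.4       ] 69.32800568065636
[[509.6 460.1 154.4]
 [502.8 390.9 154.4]
 [563.5 453.8 154.4]
 [551.5 386.2 154.4]] [531.84639592 422.76700318 154.4       ]
centre [541.91125192 420.67215623 121.4       ]
pad tip [514.93557582 426.09582778 131.        ] [312.24033921 185.11668765]
```

```bash
python3 -m pendant '{"jaw":[0.5,0.5,0.5,0.5,0.5],"offset":[[-2,-32,0],[-2,-32,0],[-2,-32,0],[-2,-32,0],[-2,-32,0]],"spin":[0.04,0.04,0.04,0.04,0.05]}'
python3 -m pendant '{"jaw":[0.5,0.5,0.5,0.5,0.5],"offset":[[-3,-40,0],[-3,-40,0],[-3,-40,0],[-3,-32,0],[0,-10,0]],"spin":[0,0,0,0,0]}'
python3 - <<'E'
from h import *
st=r.get_state();print(st['joint_positions'].round(0),st['ee_pos'],st['orientation'],st['gripper_width'])
a=snap('scene');b=snap('top')
A=cv2.resize(a['img'][125:245,225:345,::-1],(400,400),interpolation=cv2.INTER_CUBIC)
B=cv2.resize(b['img'][100:220,240:360,::-1],(400,400),interpolation=cv2.INTER_CUBIC)
cv2.imwrite('pics/c9.png',np.hstack([A,B]))
E
```

```text
clock: 9.45
ee_pos: [523.0, 261.1, 128.6]
orientation: [-179.9, 0.1, 95.2]
contact_force: [0.8, 0.5, -3.0]
gripper_width: 0.637
clock: 10.07
ee_pos: [510.9, 98.1, 129.1]
orientation: [-179.9, 0.1, 94.9]
contact_force: [-0.3, 0.7, -1.7]
gripper_width: 0.639
[-33.  21.  19. 117. -10.  44.  -4.] [510.91249238  98.06577185 129.05981797] [-1.79852738e+02  6.77410387e-02  9.49175643e+01] 0.6389599168034558
```

View pics/c9.png

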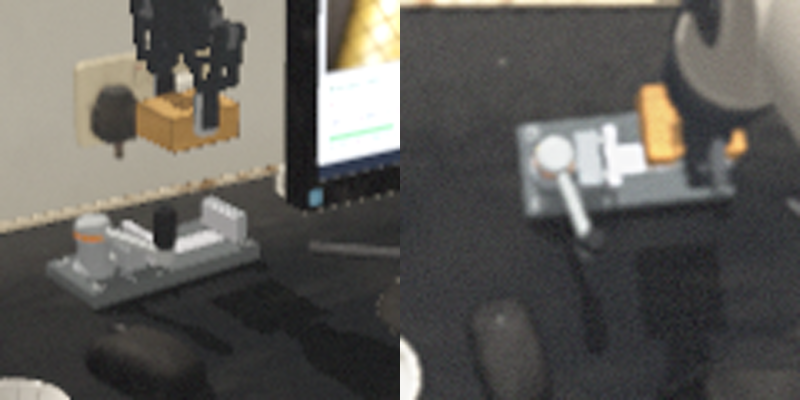

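Both views show the block hovering over the gap: scene-crop bottom corners (150,152) and (238,136), and in the top crop its +y end from (642,88) to (650,162). Next I measure that offset against the jaws.

```bash
python3 - <<'E'
from h import *
a=snap('scene');b=snap('top')
st=r.get_state();p=st['ee_pos'];print(p)
u=np.array([np.cos(np.radians(95.2)),np.sin(np.radians(95.2))]);v=np.array([u[1],-u[0]])
FJ=np.array([515.9,59.7])
hsv=cv2.cvtColor(b['img'],cv2.COLOR_RGB2HSV)
m=cv2.inRange(hsv,(8,90,90),(22,255,255));m[:120]=0;m[152:]=0;m[:,:305]=0;m[:,350:]=0
zt=p[2]-10.5+33
for row in range(127,149):
    xs=np.where(m[row])[0]
    if len(xs):
        q=ray(b,(xs[0]-.5,row),zt)[:2]-FJ; print(row,xs[0],xs[-1],'x %.1f y %.1f'%(q@v,q@u))
g=lambda x,y:(x/3.333+225-.35,y/3.333+125-.35)
for q in((150,152),(238,136)):
    X=ray(a,g(*q),p[2]-10.5)[:2]-FJ; print('scene bottom front',(X@v).round(1),(X@u).round(1))
X=p[:2]-FJ;print('tcp',X@v,X@u)
# clamp in scene: fixed jaw/hub bias
h=ray(a,((473/4.6)+150-.4,97/4.6+170-.4),64)[:2]-FJ;print('hub scene',h@v,h@u)
E
```

```text
[512.11424214 101.98022067 129.76980773]
127 310 318 x 22.8 y 77.9
128 310 319 x 20.2 y 78.2
129 310 319 x 17.7 y 78.5
130 309 320 x 15.4 y 81.3
131 310 320 x 12.6 y 79.1
132 309 320 x 10.3 y 81.8
133 310 322 x 7.5 y 79.6
134 311 322 x 4.7 y 77.4
135 311 322 x 2.2 y 77.7
136 311 322 x -0.3 y 78.0
137 311 322 x -2.9 y 78.2
138 311 341 x -5.4 y 78.5
139 311 341 x -7.9 y 78.8
140 311 342 x -10.5 y 79.1
141 312 342 x -13.2 y 76.9
142 312 342 x -15.8 y 77.1
143 312 342 x -18.3 y 77.4
144 312 342 x -20.8 y 77.7
145 313 341 x -23.6 y 75.5
146 313 340 x -26.1 y 75.8
147 313 321 x -28.6 y 76.0
148 313 317 x -31.1 y 76.3
scene bottom front -12.4 86.1
scene bottom front -23.2 0.6
tcp 0.06178829603242875 42.44932513387694
hub scene 0.49723322917990137 136.84549419994985
```

```bash
python3 - <<'E'
from h import *
b=snap('top');a=snap('scene')
for row in (130,134,138,142): print(row,b['img'][row,305:324].tolist())
FJ=np.array([515.9,59.7]);u=np.array([np.cos(np.radians(95.2)),np.sin(np.radians(95.2))]);v=np.array([u[1],-u[0]])
W=lambda x,y,z:[*(FJ+x*v+y*u),z]
for y in (78,): 
  for x in(28,-28):
    for z in (119,152): print(x,y,z,proj(b,W(x,y,z)).round(1))
# scene: block silhouette in clamp region
hsv=cv2.cvtColor(a['img'],cv2.COLOR_RGB2HSV);m=cv2.inRange(hsv,(8,90,60),(22,255,255));m[:145]=0;m[178:]=0;m[:,:262]=0;m[:,300:]=0
c=max(cv2.findContours(m,0,2)[0],key=cv2.contourArea);print(cv2.contourArea(c),cv2.approxPolyDP(cv2.convexHull(c),1,True).reshape(-1,2).tolist())
for y in(78,6):
  for x in(28,-28):
    for z in (119,152): print('sc',x,y,z,proj(a,W(x,y,z)).round(1))
E
```

```text
130 [[77, 76, 75], [76, 75, 74], [80, 80, 76], [97, 87, 75], [122, 94, 69], [155, 119, 78], [206, 156, 100], [233, 184, 114], [240, 200, 124], [241, 204, 130], [242, 205, 128], [244, 208, 129], [245, 200, 124], [224, 165, 110], [143, 110, 78], [80, 68, 64], [46, 48, 52], [47, 52, 53], [47, 50, 57]]
134 [[110, 113, 112], [111, 117, 119], [114, 120, 124], [123, 125, 124], [134, 127, 112], [142, 115, 87], [183, 137, 91], [237, 184, 116], [244, 208, 130], [243, 209, 133], [242, 209, 129], [241, 201, 124], [242, 205, 129], [243, 207, 128], [246, 206, 126], [239, 187, 116], [189, 142, 94], [117, 93, 74], [65, 58, 57]]
138 [[155, 158, 161], [136, 142, 142], [134, 140, 143], [136, 144, 147], [139, 142, 137], [144, 128, 111], [164, 128, 86], [221, 165, 105], [241, 194, 123], [243, 208, 127], [243, 207, 129], [243, 208, 127], [243, 208, 129], [240, 194, 121], [214, 160, 103], [170, 129, 87], [144, 111, 71], [125, 98, 76], [81, 68, 60]]
142 [[165, 171, 175], [138, 145, 145], [139, 143, 147], [139, 146, 147], [149, 150, 151], [155, 143, 132], [148, 119, 91], [194, 145, 90], [241, 194, 118], [246, 214, 131], [244, 215, 133], [243, 211, 126], [244, 210, 130], [242, 203, 124], [229, 173, 110], [196, 148, 93], [174, 135, 86], [156, 120, 84], [115, 93, 72]]
28 78 119 [307.5 128.5]
28 78 152 [309.2 125. ]
-28 78 119 [309.9 149.6]
-28 78 152 [311.7 146.9]
307.0 [[294, 156], [294, 165], [275, 170], [264, 164], [264, 155], [281, 152], [289, 153]]
sc 28 78 119 [264.2 165.8]
sc 28 78 152 [264.1 155. ]
sc -28 78 119 [275.1 171.4]
sc -28 78 152 [275.2 160.3]
sc 28 6 119 [284.2 161.1]
sc 28 6 152 [284.4 150.5]
sc -28 6 119 [295.6 166.4]
sc -28 6 152 [295.8 155.5]
```

The bright top edge gives the block's +y end at about 75.6 mm, so its centre is about 39.7 mm from the fixed jaw, at x about 0 and yaw within 1°. That is already on target, so I lower straight down, feeling for the bed.

```bash
python3 -m pendant '{"jaw":[0.5,0.5,0.5,0.5,0.5],"offset":[[0,0,-20],[0,0,-25],[0,0,-20],[0,0,-15],[0,0,-5]],"spin":[0,0,0,0,0]}'
python3 -m pendant '{"jaw":[0.5,0.5,0.5,0.5,0.5],"offset":[[0,0,-4],[0,0,-4],[0,0,-3],[0,0,-3],[0,0,0]],"spin":[0,0,0,0,0]}'
```

```text
clock: 11.0
ee_pos: [511.8, 101.1, 44.4]
orientation: [-179.9, 0.0, 95.2]
contact_force: [0.1, 0.0, -1.9]
gripper_width: 0.64
clock: 11.62
ee_pos: [512.1, 100.6, 31.1]
orientation: [-180.0, 0.0, 95.1]
contact_force: [-0.2, 0.3, -1.8]
gripper_width: 0.641
```

```bash
python3 -m pendant '{"jaw":[0.5,0.5,0.5,0.5,0.5],"offset":[[0,1,-2],[0,0,-2],[0,0,-1],[0,0,-1],[0,0,0]],"spin":[0,0,0,0,0]}'
```

```text
clock: 12.25
ee_pos: [512.2, 101.6, 25.5]
orientation: [-180.0, -0.0, 95.1]
contact_force: [-2.3, -0.5, 3.3]
gripper_width: 0.641
```

Contact at z=25.5, as predicted for the bed. I release and rise.

```bash
python3 -m pendant '{"jaw":[0.2,0.1,0,0,0],"offset":[[0,0,0],[0,0,0],[0,0,0],[0,0,0],[0,0,0]],"spin":[0,0,0,0,0]}'
python3 -m pendant '{"jaw":[0,0,0,0,0],"offset":[[0,0,15],[0,0,30],[0,0,40],[0,0,40],[0,0,30]],"spin":[0,0,0,0,0]}'
python3 - <<'E'
from h import *
a=snap('scene');b=snap('top')
A=cv2.resize(a['img'][160:240,225:315,::-1],(400,400),interpolation=cv2.INTER_CUBIC)
B=cv2.resize(b['img'][110:190,260:350,::-1],(400,400),interpolation=cv2.INTER_CUBIC)
cv2.imwrite('pics/c10.png',np.hstack([A,B]))
print(r.get_state()['joint_positions'].round())
FJ=np.array([515.9,59.7]);u=np.array([np.cos(np.radians(95.2)),np.sin(np.radians(95.2))]);v=np.array([u[1],-u[0]])
W=lambda x,y,z:[*(FJ+x*v+y*u),z]
hsv=cv2.cvtColor(a['img'],cv2.COLOR_RGB2HSV);m=cv2.inRange(hsv,(8,90,60),(22,255,255));m[:175]=0;m[:,:255]=0;m[:,315:]=0;m[220:]=0
c=max(cv2.findContours(m,0,2)[0],key=cv2.contourArea);print(cv2.contourArea(c),cv2.approxPolyDP(cv2.convexHull(c),1,True).reshape(-1,2).tolist())
for y in(75,3):
  for x in(28,-28): print('sc',x,y,48,proj(a,W(x,y,48)).round(1),proj(a,W(x,y,15)).round(1))
E
```

```text
clock: 12.88
ee_pos: [512.2, 101.6, 25.2]
orientation: [180.0, -0.0, 95.1]
contact_force: [0.7, 0.5, -0.6]
gripper_width: 1.001
clock: 13.5
ee_pos: [512.6, 101.5, 183.0]
orientation: [179.9, -0.0, 95.1]
contact_force: [0.4, 0.3, -0.5]
gripper_width: 1.002
[-35.  17.  21. 114.  -8.  50.  -5.]
285.0 [[284, 183], [293, 189], [293, 198], [278, 203], [265, 191], [265, 188]]
sc 28 75 48 [265.2 188. ] [265.3 198. ]
sc -28 75 48 [275.9 194.2] [275.9 204.6]
sc 28 3 48 [284.8 182.8] [284.6 192.7]
sc -28 3 48 [295.8 188.7] [295.6 198.8]
```

The block's silhouette agrees with the prediction for flat and centred (corner (284,183) seen against (284.8,182.8) predicted, and (265,188) against (265.2,188)). Next I hover over the grip at (428.6,166.5), which both views and the geometry confirm, and check the arm's clearance to the monitor.

```bash
python3 -m pendant '{"jaw":[0,0,0,0,0],"offset":[[-20,16,0],[-20,16,0],[-20,16,0],[-20,16,0],[-4,1,0]],"spin":[0,0,0,0,0]}'
python3 - <<'E'
from h import *
a=snap('scene');b=snap('top')
print(r.get_state()['joint_positions'].round())
A=cv2.resize(a['img'][:250,200:,::-1],(400,320),interpolation=cv2.INTER_AREA)
A2=cv2.resize(a['img'][160:240,225:335,::-1],(385,280),interpolation=cv2.INTER_CUBIC)
A2=cv2.copyMakeBorder(A2,0,0,0,15,0)
B=cv2.resize(b['img'][100:340,240:440,::-1],(400,480),interpolation=cv2.INTER_CUBIC);B=cv2.copyMakeBorder(B,0,120,0,0,0)
cv2.imwrite('pics/c11.png',np.hstack([np.vstack([A,A2]),B]))
E
```

```text
clock: 14.22
ee_pos: [426.8, 167.4, 180.1]
orientation: [-180.0, -0.0, 95.2]
contact_force: [0.8, 0.3, 0.1]
gripper_width: 1.004
[-45.  11.  18. 122.  -4.  48. -19.]
```

View pics/c11.png

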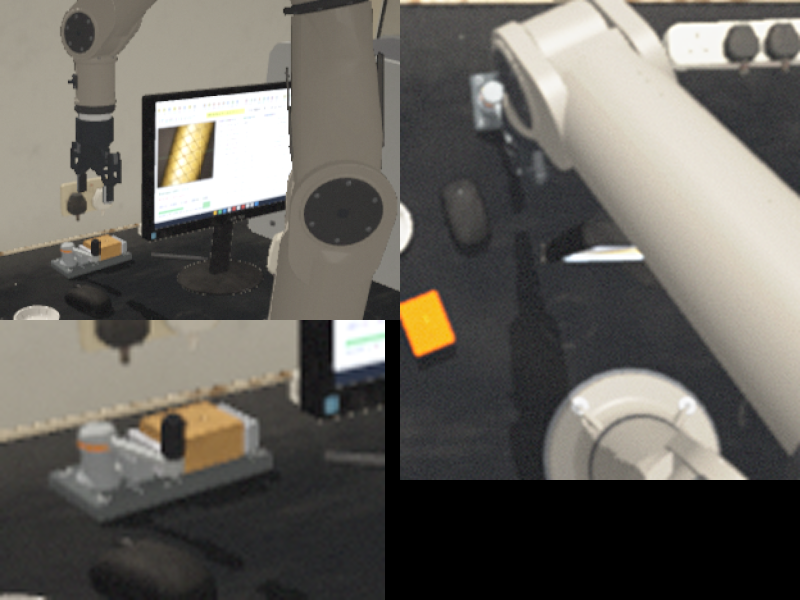

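The arm passes well above the monitor (monitor corner at crop (145,95), forearm above row 20). The block sits flat between the jaws, and the grip at (172,435) is clear. I descend and grip.

```bash
python3 -m pendant '{"jaw":[0,0,0,0,0],"offset":[[2,-1,-20],[0,0,-25],[0,0,-20],[0,0,-15],[0,0,-5]],"spin":[0,0,0,0,0]}'
python3 -m pendant '{"jaw":[0,0,0.4,0.6,0.7],"offset":[[0,0,-5],[0,0,-6],[0,0,0],[0,0,0],[0,0,0]],"spin":[0,0,0,0,0]}'
python3 -m pendant '{"jaw":[0.85,0.9,0.9,0.9,0.9],"offset":[[0,0,0],[0,0,0],[0,0,0],[0,0,0],[0,0,0]],"spin":[0,0,0,0,0]}'
```

```text
clock: 14.95
ee_pos: [430.3, 164.9, 94.5]
orientation: [-179.9, 0.0, 95.0]
contact_force: [0.5, 0.5, 1.0]
gripper_width: 1.0
clock: 15.58
ee_pos: [430.3, 165.7, 84.5]
orientation: [180.0, -0.0, 95.1]
contact_force: [-0.4, 0.3, -0.7]
gripper_width: 0.379
clock: 16.2
ee_pos: [429.5, 165.6, 84.5]
orientation: [-179.9, -0.0, 95.1]
contact_force: [-3.8, -0.6, 6.0]
gripper_width: 0.198
```

```bash
cat >> h.py <<'E'
P=np.array([503.7,194.1])
def arc(a0,step,n):
    a=a0-step*np.arange(n+1); p=80*np.c_[np.cos(a),np.sin(a)]; q=np.round(p,0); return np.diff(np.round(p*2)/2,axis=0).tolist()
def felt():
    s=r.get_state();d=s['ee_pos'][:2]-P;R=np.hypot(*d);a=np.arctan2(d[1],d[0])%(2*np.pi);e=d/R
    t=np.array([e[1],-e[0]]);f=s['contact_force']
    print('t %.2f turned %.3f R %.1f drag %.1f radial %.1f fz %.1f w %.3f'%(s['clock'],np.radians(200.2)-a,R,-f[:2]@t,f[:2]@e,f[2],s['gripper_width']))
E
python3 - <<'E'
from h import *
felt()
o=arc(np.radians(200.2),0.06,15)
for i in range(0,15,5): print(o[i:i+5])
E
```

```text
t 16.20 turned -0.014 R 79.5 drag -0.8 radial 3.8 fz 6.0 w 0.198
[[-1.5, 4.5], [-1.5, 4.5], [-1.0, 5.0], [-0.5, 4.5], [-0.5, 5.0]]
[[0.0, 4.5], [0.0, 5.0], [0.5, 4.5], [1.0, 5.0], [1.0, 4.5]]
[[1.5, 4.5], [1.5, 4.5], [1.5, 4.5], [2.5, 4.5], [2.0, 4.0]]
```

```bash
python3 -m pendant '{"jaw":[0.9,0.9,0.9,0.9,0.9],"offset":[[-1.5,4.5,1],[-1.5,4.5,0],[-1,5,0],[-0.5,4.5,0],[-0.5,5,0]],"spin":[0,0,0,0,0]}' | grep -v orient
python3 -c "from h import *;felt()"
python3 -m pendant '{"jaw":[0.9,0.9,0.9,0.9,0.9],"offset":[[0,4.5,0],[0,5,0],[0.5,4.5,0],[1,5,0],[1,4.5,0]],"spin":[0,0,0,0,0]}' >/dev/null
python3 -c "from h import *;felt()"
```

```text
clock: 16.82
ee_pos: [424.6, 187.6, 84.8]
contact_force: [0.0, -5.9, -0.9]
gripper_width: 0.191
t 16.82 turned 0.270 R 79.4 drag 5.9 radial 0.5 fz -0.9 w 0.191
t 17.45 turned 0.569 R 79.4 drag 5.0 radial 2.1 fz 1.8 w 0.190
```

```bash
python3 -m pendant '{"jaw":[0.9,0.9,0.9,0.9,0.9],"offset":[[1.5,4.5,0],[1.5,4.5,0],[1.5,4.5,0],[2.5,4.5,0],[2,4,0]],"spin":[0,0,0,0,0]}' >/dev/null
python3 - <<'E'
from h import *
felt()
o=arc(np.radians(200.2)-.9,0.025,30)
for i in range(0,30,5): print(o[i:i+5])
E
```

```text
t 18.07 turned 0.871 R 79.5 drag 5.4 radial 0.6 fz 3.5 w 0.197
[[1.5, 2.0], [1.0, 1.5], [1.0, 1.5], [1.0, 2.0], [1.5, 1.5]]
[[1.0, 1.5], [1.5, 1.5], [1.5, 1.5], [1.0, 1.5], [1.5, 1.0]]
[[1.5, 1.5], [1.5, 1.5], [1.5, 1.5], [1.5, 1.0], [1.5, 1.5]]
[[2.0, 1.0], [1.5, 1.0], [1.5, 1.0], [2.0, 1.5], [1.5, 1.0]]
[[2.0, 1.0], [1.5, 0.5], [2.0, 1.0], [1.5, 1.0], [2.0, 0.5]]
[[2.0, 1.0], [1.5, 0.5], [2.0, 1.0], [2.0, 0.5], [2.0, 0.5]]
```

```bash
python3 -m pendant '{"jaw":[0.9,0.9,0.9,0.9,0.9],"offset":[[1.5,2,0],[1,1.5,0],[1,1.5,0],[1,2,0],[1.5,1.5,0]],"spin":[0,0,0,0,0]}' >/dev/null
python3 -c "from h import *;felt()"
python3 -m pendant '{"jaw":[0.9,0.9,0.9,0.9,0.9],"offset":[[1,1.5,0],[1.5,1.5,0],[1.5,1.5,0],[1,1.5,0],[1.5,1,0]],"spin":[0,0,0,0,0]}' >/dev/null
python3 -c "from h import *;felt()"
```

```text
t 18.70 turned 1.003 R 79.5 drag 5.1 radial 3.3 fz 3.0 w 0.193
t 19.32 turned 1.126 R 79.5 drag 5.9 radial 2.1 fz 3.7 w 0.191
```

```bash
python3 -m pendant '{"jaw":[0.9,0.9,0.9,0.9,0.9],"offset":[[1.5,1.5,0],[1.5,1.5,0],[1.5,1.5,0],[1.5,1,0],[0,0,0]],"spin":[0,0,0,0,0]}' >/dev/null
python3 -c "from h import *;felt()"
```

```text
t 19.95 turned 1.233 R 79.6 drag 4.4 radial 1.7 fz 3.3 w 0.192
```

```bash
python3 -m pendant '{"jaw":[0.9,0.9,0.9,0.9,0.9],"offset":[[1.5,1.5,0],[2,1,0],[1.5,1,0],[1.5,1,0],[2,1,0]],"spin":[0,0,0,0,0]}' >/dev/null
python3 -c "from h import *;felt()"
```

```text
t 20.57 turned 1.359 R 79.6 drag 5.8 radial 3.3 fz 3.1 w 0.198
```

```bash
python3 -m pendant '{"jaw":[0.9,0.9,0.9,0.9,0.9],"offset":[[1.5,1,0],[2,1,0],[1.5,0.5,0],[2,1,0],[1.5,1,0]],"spin":[0,0,0,0,0]}' >/dev/null
python3 -c "from h import *;felt()"
```

```text
t 21.20 turned 1.474 R 79.7 drag 6.9 radial 2.1 fz 4.5 w 0.197
```

```bash
python3 -m pendant '{"jaw":[0.9,0.9,0.9,0.9,0.9],"offset":[[1.2,0.5,0],[1.2,0.5,0],[1.2,0.5,0],[1.2,0.5,0],[1.2,0.4,0]],"spin":[0,0,0,0,0]}' >/dev/null
python3 -c "from h import *;felt()"
```

```text
t 21.82 turned 1.551 R 79.8 drag 8.1 radial 2.4 fz 5.3 w 0.196
```

Gripped (8.1 N). Now smaller steps, watching for the click.

```bash
python3 -m pendant '{"jaw":[0.9,0.9,0.9,0.9,0.9],"offset":[[1,0.4,0],[1,0.4,0],[1,0.4,0],[1,0.3,0],[1,0.3,0]],"spin":[0,0,0,0,0]}' >/dev/null
python3 -c "from h import *;felt()"
```

```text
t 22.45 turned 1.620 R 79.8 drag 6.7 radial 1.7 fz 4.7 w 0.194
```

```bash
python3 -m pendant '{"jaw":[0.9,0.9,0.9,0.9,0.9],"offset":[[1,0.3,0],[1,0.3,0],[1,0.3,0],[1,0.3,0],[0,0,0]],"spin":[0,0,0,0,0]}' >/dev/null
python3 -c "from h import *;felt()"
```

```text
t 23.07 turned 1.681 R 79.8 drag 6.8 radial 1.2 fz 3.2 w 0.198
```

```bash
python3 -m pendant '{"jaw":[0.9,0.9,0.9,0.9,0.9],"offset":[[1,0.3,0],[1,0.3,0],[1,0.2,0],[1,0.2,0],[0,0,0]],"spin":[0,0,0,0,0]}' >/dev/null
python3 -c "from h import *;felt()"
```

```text
t 23.70 turned 1.756 R 79.7 drag 3.7 radial 2.3 fz -0.7 w 0.197
```

```bash
python3 -m pendant '{"jaw":[0.9,0.9,0.9,0.9,0.9],"offset":[[1,0.2,0],[1,0.2,0],[0,0,0],[0,0,0],[0,0,0]],"spin":[0,0,0,0,0]}' >/dev/null
python3 -c "from h import *;felt()"
```

```text
t 24.32 turned 1.793 R 79.4 drag 0.9 radial 4.3 fz -4.9 w 0.195
```

```bash
python3 -m pendant '{"jaw":[0.9,0.9,0.9,0.9,0.9],"offset":[[1,0.2,0],[1,0.2,0],[0,0,0],[0,0,0],[0,0,0]],"spin":[0,0,0,0,0]}' >/dev/null
python3 -c "from h import *;felt()"
```

```text
t 24.95 turned 1.817 R 79.4 drag 1.5 radial 4.9 fz -4.8 w 0.196
```

Drag fell from about 7–8 N to 0.9 and then 1.5 N: it has clicked. I stop, let go and rise.

```bash
python3 -m pendant '{"jaw":[0.6,0.3,0,0,0],"offset":[[0,0,0],[0,0,0],[0,0,0],[0,0,0],[0,0,0]],"spin":[0,0,0,0,0]}'
python3 -m pendant '{"jaw":[0,0,0,0,0],"offset":[[0,0,20],[0,0,30],[0,0,40],[0,0,40],[0,0,30]],"spin":[0,0,0,0,0]}'
python3 -m pendant '{"jaw":[0,0,0,0,0],"offset":[[0,30,0],[0,40,0],[0,40,0],[0,40,0],[0,30,0]],"spin":[0,0,0,0,0]}'
python3 - <<'E'
from h import *
a=snap('scene');b=snap('top')
FJ=np.array([515.9,59.7]);u=np.array([np.cos(np.radians(95.2)),np.sin(np.radians(95.2))]);v=np.array([u[1],-u[0]])
W=lambda x,y,z:[*(FJ+x*v+y*u),z]
for n,s,(r0,r1,c0,c1) in(('scene',a,(175,220,255,315)),('top',b,(120,170,290,350))):
    hsv=cv2.cvtColor(s['img'],cv2.COLOR_RGB2HSV);m=cv2.inRange(hsv,(8,90,60),(22,255,255));k=np.zeros_like(m);k[r0:r1,c0:c1]=m[r0:r1,c0:c1]
    cs=cv2.findContours(k,0,2)[0]
    if not cs: print(n,'none');continue
    c=max(cs,key=cv2.contourArea);print(n,cv2.contourArea(c),cv2.minAreaRect(c),cv2.approxPolyDP(cv2.convexHull(c),1,True).reshape(-1,2).tolist())
    print([proj(s,W(x,y,48)).round(1).tolist() for x,y in((28,0),(28,72),(-28,72),(-28,0))])
cv2.imwrite('pics/c12.png',np.hstack([cv2.resize(a['img'][150:270,190:320,::-1],(400,370),interpolation=cv2.INTER_CUBIC),cv2.resize(b['img'][100:220,220:350,::-1],(400,370),interpolation=cv2.INTER_CUBIC)]))
E
```

```text
clock: 25.58
ee_pos: [495.3, 272.7, 85.3]
orientation: [180.0, 0.0, 95.1]
contact_force: [-0.2, 0.7, 0.2]
gripper_width: 0.998
clock: 26.2
ee_pos: [495.5, 272.9, 247.1]
orientation: [179.9, -0.0, 95.1]
contact_force: [0.0, 0.1, -0.6]
gripper_width: 0.998
clock: 26.82
ee_pos: [494.5, 454.8, 244.9]
orientation: [-180.0, -0.0, 95.2]
contact_force: [0.2, -0.9, 0.0]
gripper_width: 1.002
scene 358.0 ((281.4908752441406, 192.30276489257812), (18.869178771972656, 27.776962280273438), 73.3007583618164) [[295, 189], [295, 198], [276, 203], [266, 188], [284, 182]]
[[285.5, 182.6], [266.0, 187.8], [276.8, 194.0], [296.6, 188.5]]
top 484.5 ((321.1126403808594, 144.9573211669922), (21.55721092224121, 24.653501510620117), 83.2901611328125) [[332, 134], [334, 153], [328, 155], [310, 156], [308, 136]]
[[332.0, 132.7], [306.4, 135.2], [308.6, 154.8], [334.4, 152.4]]
```

The silhouettes in both views match the block lying flat against the fixed jaw, and the robot touches nothing. I hand it in.

```bash
python3 -c "
from h import *
print(job.hand_in())"
```

```text
the job is handed in; nothing more can be done
None
```

The brown block is in the clamp, flat on the bed with its long side from jaw to jaw. I turned the lever clockwise to the click, let go, and handed the job in at about 27 s.

- **Lever:** the drag ran at about 5 N, rose to 7–8 N once the block was gripped at about 1.5 rad, then fell to 0.9 and 1.5 N at about 1.8 rad. I stopped there, short of any rise towards the hard stop.
- **Last checks:** most of the block's outline corners agreed with a flat block squared against the fixed jaw to within 1–2 pixels (about 2.5 mm each in the top view). The force on the hand was near zero, and the arm stood clear of everything. The last picture was refused by the viewing limit, so this final check was numeric only. I did not measure the lever's resting place or the bystanders' positions at the end.
- **What went wrong:** the first grasp failed. The fingertips reach less far forward when open than I assumed, so they slid over the block and pushed it about 15 mm. I measured it again and gripped it lower, which worked. The two cameras also disagreed by about 2–3 mm along y, and I allowed for that when placing the block.

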